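Set the iris ring of an inspection camera

ROBOT

A 7-joint arm with a two-finger parallel gripper is mounted at the origin on the work surface. World frame = base frame: x ahead of the robot, y to its left, z up, the work surface at z = 0. Lengths are in mm, angles in rad, forces in N, time in s.
With the tool pointing down it reaches from about 400 to 900 mm from the base axis. Payload 5.5 kg.
Tool frame: the origin (TCP) lies at the very end of the fingers, on their centre line; the grasp point (between the pads) lies 19 mm behind it; z points along the fingers, y is the direction in which the jaws open and shut (so a half turn about z gives the same grasp; the last joint's range is limited). The gripper opens to 85 mm and grips with 20 to 120 N. Pads are 22 mm wide; open, the fingers measure 114 mm over their backs; the gripper's body (76 mm by 85 mm) begins 54 mm behind the grasp point. The pads swing forward as they close: fully open they stand 13 mm farther back than shut.
Start: joints at [-1.049, 0.501, -0.427, 1.55, 0.221, 1.138, -0.21], TCP at [166.31, 628.364, 231.31] pointing down, gripper open.
Joint ranges: [-2.88, 2.88], [-0.31, 2.03], [-1.54, 1.56], [0.2, 2.42], [-1.41, 4.55], [0.19, 2.02], [-2.57, 2.57]. Speed limits (rad/s): [2.57, 2.57, 3.14, 3.14, 3.14, 3.14, 3.14].

INTERFACE

Orientations are given as a unit quaternion [x, y, z, w].
In Python, from bench import robot gives the robot as it stands.
- The arm moves only by the tool drive_tool, never from a script. Its argument "deltas" is a list of rows, each an object with "linear": the shift along the tool's x, y, z normalised to -1 to 1, where 1 is 0.02 m, a list of three; "delta_rot": the turn, a rotation vector about the tool's x, y, z normalised to -1 to 1, where 1 is 360 degrees, a list of three; "jaw": the opening, from -1 (shut) to 1 (fully open), so that 0 is half open. In form: [{"linear": [dx, dy, dz], "delta_rot": [rx, ry, rz], "jaw": jaw}, ...]. A call has 1 to 8 rows; each row shifts and turns the commanded pose from where the row before left it, along the tool's axes as they then stand; what a row does not reach is not made up. A row lasts 1/12 s, in which the tool goes at most 41.7 mm and 7.16 degrees, less where a joint would pass 70% of its speed; a pose out of reach is approached as far as the arm can. A call with a number of a shift or a turn outside -1 to 1 is refused whole. A call with a gripper value outside its range is refused whole. The fingers move at their own pace and stop on an object; the grip force is fixed at half the most. Time passes only in rows, so rows that do not move let the fingers close. It gives the time, the measured TCP pose, the force and the opening at its end, in the units of the state.
- robot.read_state(): the state, without advancing time (a new reading comes with each control period).
- robot.get_image(name): name is "side" or "top"; returns (picture, depth): 400x640x3 uint8, blue, green, red; 400x640 float32, mm along the optical axis (not along the pixel's ray), 0 where there is no reading.
- robot.calibration(name): a dict with "fx", "fy", "cx", "cy" (pixels), "k1" (the pictures are not rectified: a ray, as slopes to the right and down, at radius r is drawn at 1 + k1 r^2 times it, then the intrinsics apply), "world_to_cam" (4x4, takes a point from world to camera coordinates). Camera axes: x right, y up, looking along -z (the intrinsics and any distortion apply to the point x, -y, -z); pixel columns grow to the right and rows downward; lengths in mm; the calibration is good to about 2 mm. A picture is of the moment at which its call begins. calibration takes no time and is no camera call.
- robot.hand_in(): hands the job in, once; it reports no verdict.
The state is a dict: "clock": time; "qpos": joint angles; "dq": joint speeds; "tau": joint torques, N m; "ee_pos": TCP position; "tcp_rot": TCP orientation; "wrist_force": force on the tool from outside, world axes, zero at the start; "moment": the same for the moment, N m; "gripper_width": opening from 0.0 (shut) to 1.0 (fully open).
Only numpy, scipy, OpenCV 4.12 (cv2) and the standard library are available. Lean on these libraries where they do the work, as an engineer would, in place of code of your own. Each camera call takes 0.05 s, during which the arm holds its last target.

TASK

Two inspection cameras stand lens-up on the bench. On the one with the yellow iris ring, turn that slim ring until its red lug lines up with the white mark on the fixed black collars, without touching the collars above and below it. Leave the ring of the blue-ringed camera as it is, and let go.

Things in the scene. Friction and masses are not known exactly. Their poses are not given: they have to be found in the camera images.
- yellow_ring (a joint): Angle (rad) of the yellow ring to be turned: 0 when its red lug points along the white mark, growing counter-clockwise seen from above, stops at -0.6 and 1.5; starts between 0.6 and 1.2. A knurled disc, axis vertical, 58 mm diameter, 10 mm high, 8 mm proud of the black collars all round. A little stiff (0.12 N m, 4 N at the lug); stays where it is left.
- yellow_lug (a point): Centre of the red lug on the yellow ring, 36 mm from the lens axis, 85 mm above the bench (the ring's mid-height); x axis radially outward, turning with the ring. Lug 10 mm wide and high, reaching 44 mm from the axis. The camera is fixed to the bench: 130 x 100 x 8 mm dark plate, 44 mm square body up to 45 mm, lens upright, top 102 mm above the bench.
- yellow_collars: The two fixed 42 mm black collars of the camera with the yellow ring, not to be touched: 40 to 5 mm below and 5 to 17 mm above the origin, which is on the lens axis at the ring's mid-height (85 mm above the bench). z up, x towards the white mark: a 5 mm wide line on the collars' top and side, repeated as a 32 x 6 mm line on the base plate.
- blue_lug (a point): Centre of the red lug on the blue ring of the other, otherwise identical camera, 36 mm from its lens axis, 85 mm above the bench, x axis radially outward. Its ring must stay as it is, wherever it stands.
There are look-alikes about, which are no part of the job. Leave any pink or turquoise look-alike of the part that bears yellow_ring alone.

How it is judged:
By the outcome, as a careful person would: the job done as asked, in the order asked, and still so for the second after the job is handed in, with the robot touching nothing.
It also fails if it takes over 29 s, if anything falls off the work surface, if the arm or the gripper's body presses on something with over 40 N, if the wrist force passes 120 N, or if a joint passes its speed limit or range.

## Working session

There is one attempt and no reset: what is moved stays moved. The work goes in short steps, Python scripts to look and compute and a tool call to move; the robot and the scene stay as the last step left them, time stands still between calls to the robot, and variables do not carry over. Pictures are saved under pics/ and viewed, and the job is handed in when it is done.

Besides the shell and the picture viewer there is one more tool, called by a JSON object that holds its "op" and its "data", one argument or row to a line. drive_tool: Moves the arm, as the interface text tells. Its arguments: {"type":"object","properties":{"deltas":{"type":"array"}},"required":["deltas"]}

```bash
mkdir -p pics
python3 - <<'E'
from bench import robot
import cv2,numpy as np
for n in("top","side"):
    im,d=robot.get_image(n); cv2.imwrite(f"pics/{n}0.png",im); np.savez(f"{n}0.npz",im=im,d=d)
    c=robot.calibration(n); print(n,{k:(np.round(v,3).tolist()) for k,v in c.items()})
print(robot.read_state())
E
```

```text
top {'fx': 365.071, 'fy': 365.071, 'cx': 315.691, 'cy': 201.857, 'k1': -0.084, 'world_to_cam': [[0.011, -1.0, -0.02, 5.348], [0.985, 0.007, 0.174, -500.928], [-0.173, -0.022, 0.985, -680.411], [0.0, 0.0, 0.0, 1.0]]}
side {'fx': 392.245, 'fy': 392.245, 'cx': 323.951, 'cy': 197.195, 'k1': -0.086, 'world_to_cam': [[0.973, -0.23, -0.001, -498.657], [0.156, 0.654, 0.74, -119.287], [-0.169, -0.72, 0.672, -868.802], [0.0, 0.0, 0.0, 1.0]]}
{'clock': 0.1, 'qpos': array([-1.04881056,  0.50176206, -0.42679893,  1.55136173,  0.22078103,
        1.13833421, -0.2102586 ]), 'dq': array([-0.00042763, -0.00372759,  0.00120268, -0.00350914,  0.0004219 ,
       -0.00037773,  0.00068078]), 'tau': array([-1.15541060e-02, -5.70813453e+01, -5.83872691e+00, -2.81745601e+01,
        1.05231328e-02,  5.72217905e-03, -3.90505036e-06]), 'ee_pos': array([166.21258615, 627.71889338, 230.35055546]), 'tcp_rot': array([ 1.28993651e-01,  9.91645004e-01, -8.95329802e-04, -1.50333198e-04]), 'wrist_force': array([-0.06436909, -0.13288305, -0.00260236]), 'moment': array([-0.05135223,  0.005996  ,  0.01907334]), 'gripper_width': 0.9965054768479057}
```

View pics/top0.png

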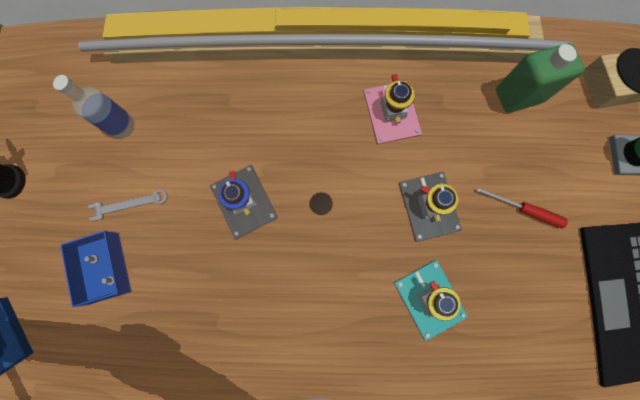

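View pics/side0.png

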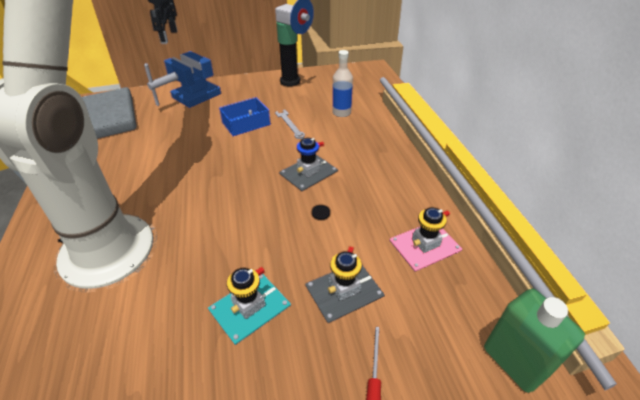

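The top view shows the target (yellow ring, dark plate) at about (443,198), with its lug near (425,189). The blue camera is at (235,193). The pink and turquoise look-alikes are at (400,95) and (444,304). In the side view the target is at (346,265).

```bash
cat > h.py <<'E'
import numpy as np,cv2
from bench import robot
def ray(n,u,v):
    c=robot.calibration(n);W=np.array(c["world_to_cam"])
    x=(u-c["cx"])/c["fx"];y=(v-c["cy"])/c["fy"]
    a,b=x,y
    for _ in range(20):
        s=1+c["k1"]*(a*a+b*b);a,b=x/s,y/s
    R=W[:3,:3];t=W[:3,3]
    return -R.T@t, R.T@np.array([a,-b,-1.])
def atz(n,u,v,z):
    o,d=ray(n,u,v);return o+d*(z-o[2])/d[2]
def atd(n,u,v,dep):
    o,d=ray(n,u,v);return o+d*dep
def proj(n,P):
    c=robot.calibration(n);W=np.array(c["world_to_cam"]);p=W[:3,:3]@np.array(P,float)+W[:3,3]
    a,b=p[0]/-p[2],-p[1]/-p[2];s=1+c["k1"]*(a*a+b*b)
    return c["fx"]*a*s+c["cx"],c["fy"]*b*s+c["cy"]
E
python3 - <<'E'
from h import *
for n,(u0,v0,w,h) in dict(top=(390,160,90,90),side=(300,235,90,90)).items():
    f=np.load(n+"0.npz");im=f["im"];d=f["d"]
    cr=im[v0:v0+h,u0:u0+w]
    cv2.imwrite(f"pics/{n}0z.png",cv2.resize(cr,None,fx=6.5,fy=6.5,interpolation=cv2.INTER_CUBIC))
    hsv=cv2.cvtColor(im,cv2.COLOR_BGR2HSV)
    H,S,V=cv2.split(hsv)
    m=np.zeros_like(H,bool);m[v0:v0+h,u0:u0+w]=True
    red=m&((H<6)|(H>174))&(S>170)&(V>80)
    yel=m&(H>22)&(H<34)&(S>150)&(V>90)
    wh=m&(S<50)&(V>150)
    for k,mm in(("red",red),("yel",yel),("white",wh)):
        nn,lab,st,ce=cv2.connectedComponentsWithStats(mm.astype(np.uint8))
        for i in range(1,nn):
            if st[i,4]<8: continue
            u,v=ce[i]; dep=np.median(d[lab==i]); print(n,k,st[i].tolist(),ce[i].round(1),atd(n,u,v,dep).round(1), atz(n,u,v,85).round(1),atz(n,u,v,90).round(1), atz(n,u,v,8).round(1))
E
```

```text
top red [422, 187, 7, 6, 30] [424.9 189.6] [ 517.4 -195.3   90. ] [ 518.5 -196.7   85. ] [ 517.4 -195.3   90. ] [ 534.9 -218.5    8. ]
top yel [427, 185, 21, 29, 135] [434.1 199.2] [ 499.4 -211.8   90. ] [ 500.3 -213.3   85. ] [ 499.4 -211.8   90. ] [ 514.6 -237.1    8. ]
top yel [444, 184, 14, 26, 63] [453.1 195.8] [ 506.  -248.    90.2] [ 507.1 -249.9   85. ] [ 506.1 -248.1   90. ] [ 522.2 -277.8    8. ]
top white [421, 178, 5, 8, 26] [423.  181.5] [ 552.1 -214.9    9. ] [ 534.2 -193.7   85. ] [ 533.  -192.3   90. ] [ 552.4 -215.2    8. ]
top white [441, 187, 3, 4, 10] [442.2 188.3] [ 517.3 -223.6  103.6] [ 521.3 -229.8   85. ] [ 520.2 -228.1   90. ] [ 538.1 -255.4    8. ]
top white [456, 225, 3, 4, 9] [457.1 226.7] [ 456.8 -281.7   10.9] [ 448.7 -254.3   85. ] [ 448.1 -252.5   90. ] [ 457.1 -282.8    8. ]
top white [418, 235, 4, 3, 10] [419.5 236.2] [ 436.9 -202.7   10.7] [ 430.7 -183.1   85. ] [ 430.3 -181.8   90. ] [ 437.1 -203.4    8. ]
side red [348, 247, 5, 6, 24] [350.2 249.2] [ 518.5 -195.2   88.7] [ 519.5 -192.2   85. ] [ 518.2 -196.2   90. ] [ 540.9 -130.5    8. ]
side ye
[... 258 characters left out ...]
9.1    8. ]
side white [355, 275, 17, 11, 67] [362.9 279.8] [ 543.5 -215.1    8. ] [ 521.9 -267.    85. ] [ 520.5 -270.4   90. ] [ 543.5 -215.1    8. ]
side white [309, 282, 3, 4, 9] [309.9 283.3] [ 435.8 -200.4   10.9] [ 426.9 -252.2   85. ] [ 426.3 -255.7   90. ] [ 436.1 -198.3    8. ]
side white [337, 285, 14, 9, 57] [342.6 288.5] [ 490.3 -248.1   42. ] [ 481.2 -276.4   85. ] [ 480.1 -279.7   90. ] [ 497.5 -225.8    8. ]
side white [378, 291, 3, 3, 9] [379. 292.] [ 565.8 -251.7    9. ] [ 541.8 -298.8   85. ] [ 540.2 -301.9   90. ] [ 566.1 -251.     8. ]
side white [328, 314, 4, 4, 11] [329.2 315.2] [ 456.6 -279.1    9.1] [ 445.2 -323.    85. ] [ 444.4 -325.9   90. ] [ 456.8 -278.5    8. ]
```

```bash
ls pics
```

```text
side0.png
side0z.png
top0.png
top0z.png
```

View pics/top0z.png

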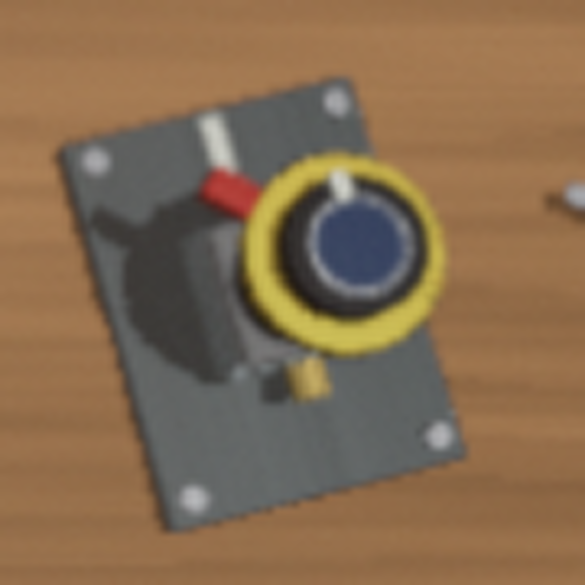

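View pics/side0z.png

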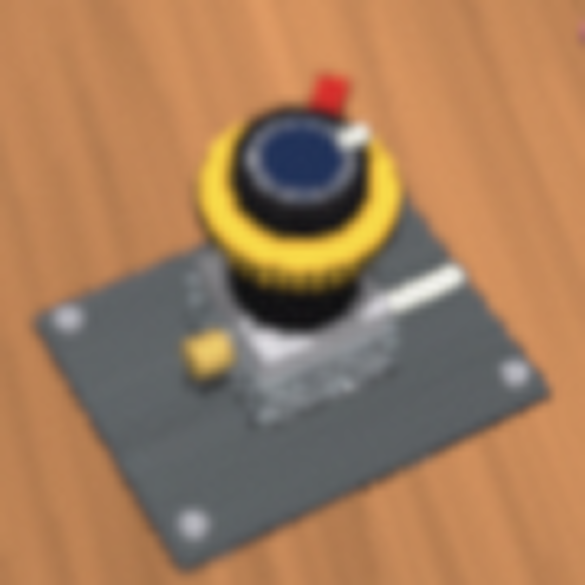

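The lug is counter-clockwise of the white mark. Next I'll fit the axis, mark direction and lug angle using both views.

```bash
cat > fit.py <<'E'
from h import *
from scipy.optimize import least_squares
def feats(n,im,box):
    u0,v0,w,h=box
    H,S,V=cv2.split(cv2.cvtColor(im,cv2.COLOR_BGR2HSV))
    m=np.zeros_like(H,bool);m[v0:v0+h,u0:u0+w]=True
    return m,H,S,V
def obs(n,im,d,c0):
    # 3d points of pixels
    u,v=map(int,proj(n,[c0[0],c0[1],60])); b=(u-55,v-55,110,110)
    m,H,S,V=feats(n,im,b)
    out={}
    for k,mm in dict(red=m&((H<8)|(H>172))&(S>140)&(V>70),white=m&(S<60)&(V>140),
                     yel=m&(H>20)&(H<36)&(S>120)&(V>80)).items():
        vs,us=np.nonzero(mm)
        P=np.array([atd(n,a,b_,d[b_,a]) for a,b_ in zip(us,vs)])
        out[k]=P[np.hypot(P[:,0]-c0[0],P[:,1]-c0[1])<70] if len(P) else P
    return out
if __name__=="__main__":
    c0=(501,-227)
    for n in("top","side"):
        f=np.load(n+"0.npz");o=obs(n,f["im"],f["d"],c0)
        Y=o["yel"];Y=Y[(Y[:,2]>86)&(Y[:,2]<95)]
        # top face annulus 21..29 : fit centre from extremal angles
        def res(p): 
            r=np.hypot(Y[:,0]-p[0],Y[:,1]-p[1]); return np.maximum(r-29,0)+np.maximum(21-r,0)
        s=least_squares(res,c0);print(n,"ring",s.x.round(1),s.cost.round(1),len(Y))
        c=s.x
        W=o["white"];
        L=W[(W[:,2]<14)];r=np.hypot(*(L[:,:2]-c).T);q=L[(r>24)&(np.abs(np.arctan2(L[:,1]-c[1],L[:,0]-c[0])-.26)<.35)]
        q2=np.array(q[:,:2],np.float32)
        vx,vy,x0,y0=cv2.fitLine(q2,cv2.DIST_HUBER,0,.01,.01).ravel();print(" plate line",len(q),np.arctan(vy/vx),"dir from c",np.arctan2(y0-c[1],x0-c[0]), x0,y0)
        C=W[W[:,2]>98].mean(0)if (W[:,2]>98).any() else None; print(" collar",C, np.arctan2(*(C[:2]-c)[::-1]))
        R=o["red"].mean(0);print(" lug",R.round(1),np.arctan2(*(R[:2]-c)[::-1]),np.hypot(*(R[:2]-c)),len(o["red"]))
        sc=[]
        for a in W[(W[:,2]<14)]: pass
E
python3 fit.py
```

```text
top ring [ 501.5 -227.8] 4.5 325
 plate line 28 0.45107284 dir from c 0.24989808970744062 552.5043 -214.8151
 collar [ 512.28608584 -221.98425868  103.24379956] 0.4963340612515356
 lug [ 517.8 -195.2   89.4] 1.107202353668968 36.54484695035369 42
side ring [ 500.1 -225.3] 13.6 253
 plate line 51 0.31290904 dir from c 0.22685571553969272 548.7813 -214.03769
 collar [ 516.37034935 -221.61976584  101.09247388] 0.2209863930825439
 lug [ 518.  -195.5   88.6] 1.028305758500312 34.758265816550555 27
```

Run:
```python
from h import *
T=[(62,148),(348,78),(467,457),(168,530)]
P=[atz("top",390+(a-3.25)/6.5+.0,160+(b-3.25)/6.5,8) for a,b in T]
P=np.array(P)[:,:2];print(P.round(1),P.mean(0))
ang=lambda v:np.arctan2(v[1],v[0])
print(ang(P[0]-P[3]),ang(P[1]-P[2]),ang(P[0]-P[1])-np.pi/2,ang(P[3]-P[2])-np.pi/2)
S=[(35,322),(550,395),(185,572)]
Q=np.array([atz("side",300+(a-3.25)/6.5,235+(b-3.25)/6.5,8) for a,b in S])[:,:2];print(Q.round(1),(Q[0]+Q[1])/2,ang(Q[1]-Q[2]),ang(Q[0]-Q[2])-np.pi/2)
# mark line ends in both
for n,o,e in(("top",(390,160),[(210,115),(229,168)]),("side",(300,235),[(460,272),(390,302)])):
    q=np.array([atz(n,o[0]+(a-3.25)/6.5,o[1]+(b-3.25)/6.5,8.5) for a,b in e])[:,:2];print(n,q.round(1),ang(q[0]-q[1]),[ang(x-P.mean(0)) for x in q])
```

```text
[[ 550.3 -164.3]
 [ 574.6 -259.2]
 [ 450.6 -291.4]
 [ 427.1 -194.5]] [ 500.64678403 -227.33767884]
0.23999345251665086 0.2543659024485816 0.2507032481915483 0.23780394380859526
[[ 425.9 -197.7]
 [ 573.5 -260.8]
 [ 450.9 -293.1]] [ 499.67115392 -229.24231899] 0.2574414040586344 0.25616738057854205
top [[ 561.6 -212.9]
 [ 544.  -218.4]] 0.3005974087027154 [np.float64(0.23236795073595815), np.float64(0.20400643190265408)]
side [[ 560.9 -210.7]
 [ 535.9 -216.5]] 0.2287211026599817 [np.float64(0.2694999464060955), np.float64(0.2979317093345727)]
```

Estimates: axis ≈ (500.8, −227.3), mark direction ≈ 0.247 rad, lug ≈ 1.07 rad, so the ring needs about −0.82 rad. Before planning the transfer I'll check for tall obstacles.

Run:
```python
from h import *
f=np.load("top0.npz");d=f["d"]
best={}
for v in range(0,400,3):
    for u in range(0,640,3):
        if d[v,u]>0:
            p=atd("top",u,v,d[v,u])
            if p[2]>60: k=(int(p[0]//60)*60,int(p[1]//60)*60);best[k]=max(best.get(k,0),round(p[2]))
print(sorted(best.items()))
# transfer sim
p=np.array([166.2,627.7]);yaw=np.arctan2(.967,.2558)
for i in range(56):
    y=np.array([np.cos(yaw),np.sin(yaw)]);x=np.array([-y[1],y[0]])
    p=p+20*(-.88*x-.085*y);yaw-=.0047*2*np.pi
    if i%8==7:print(i+1,p.round(),round(np.hypot(*p)),round(np.degrees(yaw),1))
```

```text
Traceback (most recent call last):
  File "h.py", line 14, in atd
    o,d=ray(n,u,v);return o+d*dep
        ~~~^^^^^^^
  File "h.py", line 4, in ray
    c=robot.calibration(n);W=np.array(c["world_to_cam"])
ValueError: time passes only in moves, steps and waits
```

```bash
sed -i 's/^def ray/import functools\n@functools.lru_cache(None)\ndef cal(n): return robot.calibration(n)\ndef ray/; s/c=robot.calibration(n)/c=cal(n)/' h.py
python3 - <<'E'
from h import *
f=np.load("top0.npz");d=f["d"]
best={}
for v in range(0,400,3):
    for u in range(0,640,3):
        if d[v,u]>0:
            p=atd("top",u,v,d[v,u])
            if p[2]>60: k=(int(p[0]//60)*60,int(p[1]//60)*60);best[k]=max(best.get(k,0),round(float(p[2])))
print(sorted(best.items()))
p=np.array([166.2,627.7]);yaw=np.arctan2(.967,.2558)
for i in range(56):
    y=np.array([np.cos(yaw),np.sin(yaw)]);x=np.array([-y[1],y[0]])
    p=p+20*(-.88*x-.085*y);yaw-=.0047*2*np.pi
    if i%8==7:print(i+1,p.round(),round(np.hypot(*p)),round(np.degrees(yaw),1))
E
```

```text
[((180, 600), 92), ((240, -300), 91), ((240, -240), 104), ((300, -300), 102), ((300, -240), 104), ((420, -300), 91), ((420, -240), 92), ((480, -300), 103), ((480, -240), 104), ((480, 120), 105), ((480, 180), 103), ((540, 120), 91), ((540, 660), 66), ((600, -720), 66), ((600, 420), 141), ((660, -480), 146), ((660, -420), 151), ((660, -240), 91), ((660, -180), 106), ((660, 420), 212), ((660, 480), 135), ((720, -720), 79), ((720, -660), 77), ((720, -540), 151), ((720, -480), 182), ((720, -420), 152), ((720, -180), 106), ((780, -720), 79), ((780, -660), 79), ((780, -540), 148), ((780, -480), 149), ((840, -720), 78), ((840, -600), 69), ((840, -540), 69), ((840, -480), 69), ((840, -420), 87), ((840, -360), 88), ((840, -300), 88), ((840, -240), 88), ((840, -180), 88), ((840, -120), 87), ((840, -60), 88), ((840, 0), 88), ((840, 60), 87), ((840, 120), 70), ((840, 180), 69), ((840, 240), 68), ((840, 300), 69), ((840, 360), 69), ((840, 420), 68), ((840, 480), 69), ((840, 540), 68), ((900, -480), 68), ((900, -420), 86), ((900, -360), 86), ((900, -300), 87), ((900, -240), 87), ((900, -180), 88), ((900, -120), 87), ((900, -60), 88), ((900, 0), 87), ((900, 60), 89), ((900, 120), 69), ((900, 180), 68), ((900, 240), 67), ((900, 300), 68), ((900, 360), 67), ((900, 420), 68), ((900, 480), 68)]
8 [293. 565.] 637 61.6
16 [401. 475.] 622 48.1
24 [486. 362.] 605 34.6
32 [541. 232.] 589 21.0
40 [564.  93.] 572 7.5
48 [555. -48.] 557 -6.0
56 [ 512. -183.] 544 -19.6
```

{"op": "drive_tool", "data": {
  "deltas": [
    {"linear": [-0.4, 0, 0], "delta_rot": [0, 0, 0.0047], "jaw": 0},
    {"linear": [-0.88, -0.085, 0], "delta_rot": [0, 0, 0.0047], "jaw": 0},
    {"linear": [-0.88, -0.085, 0], "delta_rot": [0, 0, 0.0047], "jaw": 0},
    {"linear": [-0.88, -0.085, 0], "delta_rot": [0, 0, 0.0047], "jaw": 0},
    {"linear": [-0.88, -0.085, 0], "delta_rot": [0, 0, 0.0047], "jaw": 0},
    {"linear": [-0.88, -0.085, 0], "delta_rot": [0, 0, 0.0047], "jaw": 0},
    {"linear": [-0.88, -0.085, 0], "delta_rot": [0, 0, 0.0047], "jaw": 0},
    {"linear": [-0.88, -0.085, 0], "delta_rot": [0, 0, 0.0047], "jaw": 0}
  ]
}}

```text
clock: 0.77
ee_pos: [286.2, 568.7, 231.4]
tcp_rot: [0.247, 0.969, 0.0, 0.0]
wrist_force: [0.9, -0.4, -0.1]
gripper_width: 0.499
```

{"op": "drive_tool", "data": {
  "deltas": [
    {"linear": [-0.88, -0.085, 0], "delta_rot": [0, 0, 0.0047], "jaw": 0},
    {"linear": [-0.88, -0.085, 0], "delta_rot": [0, 0, 0.0047], "jaw": 0},
    {"linear": [-0.88, -0.085, 0], "delta_rot": [0, 0, 0.0047], "jaw": 0},
    {"linear": [-0.88, -0.085, 0], "delta_rot": [0, 0, 0.0047], "jaw": 0},
    {"linear": [-0.88, -0.085, 0], "delta_rot": [0, 0, 0.0047], "jaw": 0},
    {"linear": [-0.88, -0.085, 0], "delta_rot": [0, 0, 0.0047], "jaw": 0},
    {"linear": [-0.88, -0.085, 0], "delta_rot": [0, 0, 0.0047], "jaw": 0},
    {"linear": [-0.88, -0.085, 0], "delta_rot": [0, 0, 0.0047], "jaw": 0}
  ]
}}

```text
clock: 1.43
ee_pos: [393.6, 478.4, 231.3]
tcp_rot: [0.359, 0.933, 0.0, -0.0]
wrist_force: [-0.1, 0.5, 0.6]
gripper_width: 0.497
```

{"op": "drive_tool", "data": {
  "deltas": [
    {"linear": [-0.88, -0.085, 0], "delta_rot": [0, 0, 0.0047], "jaw": 0},
    {"linear": [-0.88, -0.085, 0], "delta_rot": [0, 0, 0.0047], "jaw": 0},
    {"linear": [-0.88, -0.085, 0], "delta_rot": [0, 0, 0.0047], "jaw": 0},
    {"linear": [-0.88, -0.085, 0], "delta_rot": [0, 0, 0.0047], "jaw": 0},
    {"linear": [-0.88, -0.085, 0], "delta_rot": [0, 0, 0.0047], "jaw": 0},
    {"linear": [-0.88, -0.085, 0], "delta_rot": [0, 0, 0.0047], "jaw": 0},
    {"linear": [-0.88, -0.085, 0], "delta_rot": [0, 0, 0.0047], "jaw": 0},
    {"linear": [-0.88, -0.085, 0], "delta_rot": [0, 0, 0.0047], "jaw": 0}
  ]
}}

```text
clock: 2.1
ee_pos: [477.6, 364.9, 231.3]
tcp_rot: [0.466, 0.885, 0.0, -0.0]
wrist_force: [-0.7, 0.1, -0.2]
gripper_width: 0.5
```

{"op": "drive_tool", "data": {
  "deltas": [
    {"linear": [-0.88, -0.085, 0], "delta_rot": [0, 0, 0.0047], "jaw": 0},
    {"linear": [-0.88, -0.085, 0], "delta_rot": [0, 0, 0.0047], "jaw": 0},
    {"linear": [-0.88, -0.085, 0], "delta_rot": [0, 0, 0.0047], "jaw": 0},
    {"linear": [-0.88, -0.085, 0], "delta_rot": [0, 0, 0.0047], "jaw": 0},
    {"linear": [-0.88, -0.085, 0], "delta_rot": [0, 0, 0.0047], "jaw": 0},
    {"linear": [-0.88, -0.085, 0], "delta_rot": [0, 0, 0.0047], "jaw": 0},
    {"linear": [-0.88, -0.085, 0], "delta_rot": [0, 0, 0.0047], "jaw": 0},
    {"linear": [-0.88, -0.085, 0], "delta_rot": [0, 0, 0.0047], "jaw": 0}
  ]
}}

```text
clock: 2.77
ee_pos: [532.6, 235.0, 231.3]
tcp_rot: [0.567, 0.823, -0.0, -0.0]
wrist_force: [0.3, 0.3, -0.2]
gripper_width: 0.497
```

{"op": "drive_tool", "data": {
  "deltas": [
    {"linear": [-0.88, -0.085, 0], "delta_rot": [0, 0, 0.0047], "jaw": 0},
    {"linear": [-0.88, -0.085, 0], "delta_rot": [0, 0, 0.0047], "jaw": 0},
    {"linear": [-0.88, -0.085, 0], "delta_rot": [0, 0, 0.0047], "jaw": 0},
    {"linear": [-0.88, -0.085, 0], "delta_rot": [0, 0, 0.0047], "jaw": 0},
    {"linear": [-0.88, -0.085, 0], "delta_rot": [0, 0, 0.0047], "jaw": 0},
    {"linear": [-0.88, -0.085, 0], "delta_rot": [0, 0, 0.0047], "jaw": 0},
    {"linear": [-0.88, -0.085, 0], "delta_rot": [0, 0, 0.0047], "jaw": 0},
    {"linear": [-0.88, -0.085, 0], "delta_rot": [0, 0, 0.0047], "jaw": 0}
  ]
}}

```text
clock: 3.43
ee_pos: [555.8, 95.7, 231.3]
tcp_rot: [0.66, 0.751, 0.0, -0.0]
wrist_force: [-0.2, 0.6, 0.2]
gripper_width: 0.501
```

{"op": "drive_tool", "data": {
  "deltas": [
    {"linear": [-0.88, -0.085, 0], "delta_rot": [0, 0, 0.0047], "jaw": 0},
    {"linear": [-0.88, -0.085, 0], "delta_rot": [0, 0, 0.0047], "jaw": 0},
    {"linear": [-0.88, -0.085, 0], "delta_rot": [0, 0, 0.0047], "jaw": 0},
    {"linear": [-0.88, -0.085, 0], "delta_rot": [0, 0, 0.0047], "jaw": 0},
    {"linear": [-0.88, -0.085, 0], "delta_rot": [0, 0, 0.0047], "jaw": 0},
    {"linear": [-0.88, -0.085, 0], "delta_rot": [0, 0, 0.0047], "jaw": 0},
    {"linear": [-0.88, -0.085, 0], "delta_rot": [0, 0, 0.0047], "jaw": 0},
    {"linear": [-0.88, -0.085, 0], "delta_rot": [0, 0, 0.0047], "jaw": 0}
  ]
}}

```text
clock: 4.1
ee_pos: [545.6, -45.0, 231.3]
tcp_rot: [0.744, 0.668, 0.0, -0.0]
wrist_force: [1.2, -0.0, -0.9]
gripper_width: 0.502
```

{"op": "drive_tool", "data": {
  "deltas": [
    {"linear": [-0.88, -0.085, 0], "delta_rot": [0, 0, 0.0047], "jaw": 0},
    {"linear": [-0.88, -0.085, 0], "delta_rot": [0, 0, 0.0047], "jaw": 0},
    {"linear": [-0.88, -0.085, 0], "delta_rot": [0, 0, 0.0047], "jaw": 0},
    {"linear": [-0.88, -0.085, 0], "delta_rot": [0, 0, 0.0047], "jaw": 0},
    {"linear": [-0.88, -0.085, 0], "delta_rot": [0, 0, 0.0047], "jaw": 0},
    {"linear": [-0.88, -0.085, 0], "delta_rot": [0, 0, 0.0047], "jaw": 0},
    {"linear": [-0.4, 0, 0], "delta_rot": [0, 0, 0.01], "jaw": 0},
    {"linear": [0, 0, 0], "delta_rot": [0, 0, 0.01], "jaw": 0}
  ]
}}

```text
clock: 4.77
ee_pos: [513.5, -156.8, 231.4]
tcp_rot: [0.838, 0.545, -0.0, 0.0]
wrist_force: [0.1, -0.3, 0.5]
gripper_width: 0.5
```

{"op": "drive_tool", "data": {
  "deltas": [
    {"linear": [0, 0, 0], "delta_rot": [0, 0, 0.0133], "jaw": 0},
    {"linear": [-0.4, 0.38, 0.3], "delta_rot": [0, 0, 0], "jaw": 0},
    {"linear": [-0.4, 0.38, 0.9], "delta_rot": [0, 0, 0], "jaw": 0},
    {"linear": [-0.4, 0.375, 1], "delta_rot": [0, 0, 0], "jaw": 0},
    {"linear": [0, 0, 1], "delta_rot": [0, 0, 0], "jaw": 0},
    {"linear": [0, 0, 1], "delta_rot": [0, 0, 0], "jaw": 0},
    {"linear": [0, 0, 1], "delta_rot": [0, 0, 0], "jaw": 0},
    {"linear": [0, 0, 0.8], "delta_rot": [0, 0, 0], "jaw": 0}
  ]
}}

```text
clock: 5.43
ee_pos: [522.7, -186.0, 109.2]
tcp_rot: [0.858, 0.514, -0.001, -0.0]
wrist_force: [0.8, -0.3, -0.1]
gripper_width: 0.501
```

{"op": "drive_tool", "data": {
  "deltas": [
    {"linear": [0, 0, 0], "delta_rot": [0, 0, 0], "jaw": 0},
    {"linear": [0, 0, 0], "delta_rot": [0, 0, 0], "jaw": 0}
  ]
}}

```text
clock: 5.6
ee_pos: [522.6, -185.6, 110.3]
tcp_rot: [0.858, 0.514, -0.001, -0.001]
wrist_force: [0.1, -0.5, 0.6]
gripper_width: 0.499
```

Run:
```python
from h import *
out=[]
for n,(u0,v0,w,h) in dict(top=(380,150,100,100),side=(290,210,100,100)).items():
    im,d=robot.get_image(n);np.savez(f"{n}1.npz",im=im,d=d)
    out.append(cv2.resize(im[v0:v0+h,u0:u0+w],None,fx=4,fy=4,interpolation=cv2.INTER_CUBIC))
cv2.imwrite("pics/s1.png",np.hstack(out));s=robot.read_state();print(s["ee_pos"],s["tcp_rot"],s["qpos"].round(2))
```

```text
[ 524.19154445 -185.73669485  112.0834215 ] [8.57915329e-01 5.13790639e-01 3.65538964e-04 5.77334790e-04] [ 0.11  0.46  0.23  1.91 -0.14  0.79 -0.08]
```

View pics/s1.png

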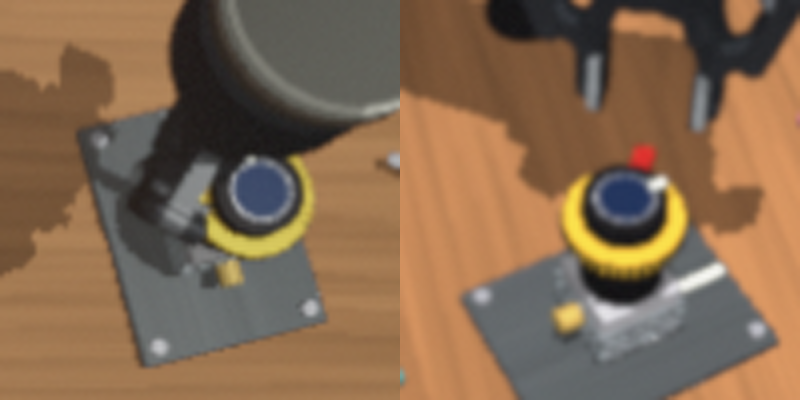

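In the side view the two fingers (zoomed columns ≈ 593 and 703) straddle the red lug (643,157). I'll descend around it.

{"op": "drive_tool", "data": {
  "deltas": [
    {"linear": [-0.13, 0, 0.6], "delta_rot": [0, 0, 0], "jaw": 0},
    {"linear": [0, 0, 0.6], "delta_rot": [0, 0, 0], "jaw": 0},
    {"linear": [0, 0, 0.6], "delta_rot": [0, 0, 0], "jaw": 0},
    {"linear": [0, 0, 0.25], "delta_rot": [0, 0, 0], "jaw": 0},
    {"linear": [0, 0, 0], "delta_rot": [0, 0, 0], "jaw": 0},
    {"linear": [0, 0, 0], "delta_rot": [0, 0, 0], "jaw": 0}
  ]
}}

```text
clock: 6.2
ee_pos: [521.8, -186.9, 69.5]
tcp_rot: [0.858, 0.514, -0.001, -0.001]
wrist_force: [0.4, 0.1, 0.2]
gripper_width: 0.503
```

Run:
```python
from h import *
out=[]
for n,(u0,v0,w,h) in dict(top=(380,150,100,100),side=(290,210,100,100)).items():
    im,d=robot.get_image(n)
    out.append(cv2.resize(im[v0:v0+h,u0:u0+w],None,fx=4,fy=4,interpolation=cv2.INTER_CUBIC))
cv2.imwrite("pics/s2.png",np.hstack(out));s=robot.read_state();print(s["ee_pos"],s["tcp_rot"],s["wrist_force"])
```

```text
[ 522.6329584  -187.18731115   70.45482427] [8.57966157e-01 5.13706177e-01 1.18780089e-04 1.54790435e-04] [ 0.41442705  0.70188871 -0.09083551]
```

View pics/s2.png

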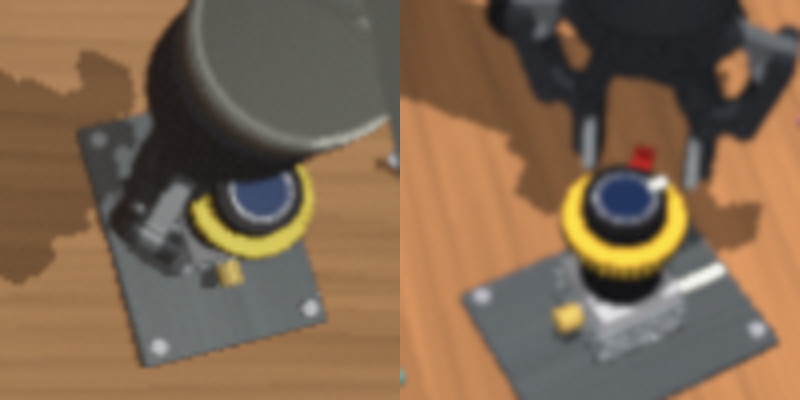

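The lug (643,158) sits between the pads with nothing touched, so I'll close on it.

{"op": "drive_tool", "data": {
  "deltas": [
    {"linear": [0, 0, 0], "delta_rot": [0, 0, 0], "jaw": -1},
    {"linear": [0, 0, 0], "delta_rot": [0, 0, 0], "jaw": -1},
    {"linear": [0, 0, 0], "delta_rot": [0, 0, 0], "jaw": -1},
    {"linear": [0, 0, 0], "delta_rot": [0, 0, 0], "jaw": -1},
    {"linear": [0, 0, 0], "delta_rot": [0, 0, 0], "jaw": -1}
  ]
}}

```text
clock: 6.72
ee_pos: [522.8, -187.2, 70.8]
tcp_rot: [0.858, 0.514, 0.0, 0.0]
wrist_force: [0.0, -0.7, 3.2]
gripper_width: 0.097
```

Run:
```python
from h import *
out=[]
for n,(u0,v0,w,h) in dict(top=(380,150,100,100),side=(290,210,100,100)).items():
    im,d=robot.get_image(n)
    out.append(cv2.resize(im[v0:v0+h,u0:u0+w],None,fx=4,fy=4,interpolation=cv2.INTER_CUBIC))
cv2.imwrite("pics/s3.png",np.hstack(out));s=robot.read_state();print(s["ee_pos"],s["tcp_rot"],s["wrist_force"],s["moment"],s["gripper_width"])
```

```text
[ 522.83666084 -187.16479118   70.75277128] [8.57966918e-01 5.13704695e-01 3.88961410e-04 3.21389253e-04] [-0.07211903  0.98857499  3.46960395] [ 0.08134063 -0.02839767  0.059894  ] 0.09339430234350445
```

View pics/s3.png

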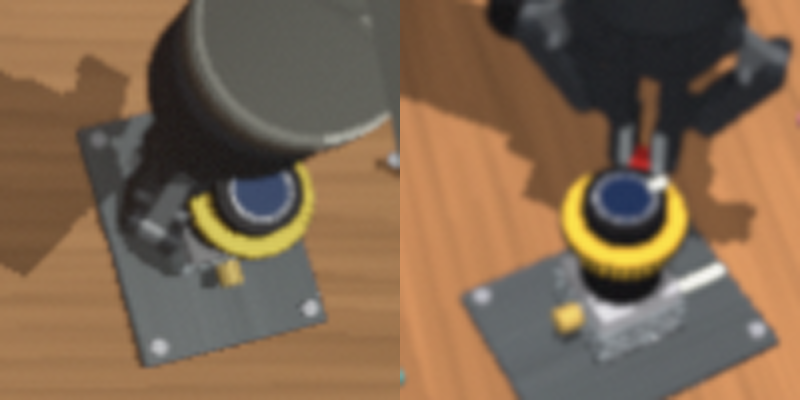

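Gripped cleanly. I'll sweep clockwise along the arc at 3° per row, with the tool turning along.

{"op": "drive_tool", "data": {
  "deltas": [
    {"linear": [-0.003, 0.12, 0], "delta_rot": [0, 0, 0.00833], "jaw": -1},
    {"linear": [-0.003, 0.12, 0], "delta_rot": [0, 0, 0.00833], "jaw": -1},
    {"linear": [-0.003, 0.12, 0], "delta_rot": [0, 0, 0.00833], "jaw": -1},
    {"linear": [-0.003, 0.12, 0], "delta_rot": [0, 0, 0.00833], "jaw": -1},
    {"linear": [-0.003, 0.12, 0], "delta_rot": [0, 0, 0.00833], "jaw": -1},
    {"linear": [-0.003, 0.12, 0], "delta_rot": [0, 0, 0.00833], "jaw": -1},
    {"linear": [-0.003, 0.12, 0], "delta_rot": [0, 0, 0.00833], "jaw": -1},
    {"linear": [-0.003, 0.12, 0], "delta_rot": [0, 0, 0.00833], "jaw": -1}
  ]
}}

```text
clock: 7.48
ee_pos: [537.0, -199.2, 70.7]
tcp_rot: [0.946, 0.323, 0.0, -0.0]
wrist_force: [-0.8, 0.6, 4.9]
gripper_width: 0.092
```

{"op": "drive_tool", "data": {
  "deltas": [
    {"linear": [-0.003, 0.12, 0], "delta_rot": [0, 0, 0.00833], "jaw": -1},
    {"linear": [-0.003, 0.12, 0], "delta_rot": [0, 0, 0.00833], "jaw": -1},
    {"linear": [-0.003, 0.12, 0], "delta_rot": [0, 0, 0.00833], "jaw": -1},
    {"linear": [-0.003, 0.12, 0], "delta_rot": [0, 0, 0.00833], "jaw": -1},
    {"linear": [-0.003, 0.12, 0], "delta_rot": [0, 0, 0.00833], "jaw": -1},
    {"linear": [-0.003, 0.12, 0], "delta_rot": [0, 0, 0.00833], "jaw": -1},
    {"linear": [-0.003, 0.12, 0], "delta_rot": [0, 0, 0.00833], "jaw": -1},
    {"linear": [0, 0, 0], "delta_rot": [0, 0, 0], "jaw": -1}
  ]
}}

```text
clock: 8.15
ee_pos: [544.8, -214.4, 70.7]
tcp_rot: [0.989, 0.145, 0.0, -0.0]
wrist_force: [-0.5, 0.7, 4.2]
gripper_width: 0.089
```

Run:
```python
from h import *
out=[]
for n,(u0,v0,w,h) in dict(top=(380,150,100,100),side=(290,210,100,100)).items():
    im,d=robot.get_image(n);np.savez(f"{n}4.npz",im=im,d=d)
    out.append(cv2.resize(im[v0:v0+h,u0:u0+w],None,fx=4,fy=4,interpolation=cv2.INTER_CUBIC))
cv2.imwrite("pics/s4.png",np.hstack(out));s=robot.read_state();print(s["ee_pos"],s["tcp_rot"],s["wrist_force"],s["moment"],s["gripper_width"])
a,b=s["tcp_rot"][:2];print(np.degrees(2*np.arctan2(b,a)),np.degrees(np.arctan2(s["ee_pos"][1]+227.3,s["ee_pos"][0]-500.8)))
```

```text
[ 544.84142801 -214.35750374   70.72136005] [9.89235371e-01 1.46332981e-01 1.79499736e-04 8.77593929e-05] [-0.7401276   0.15736645  4.37611544] [0.01916468 0.16094411 0.04506391] 0.09221045901421389
16.828953935012926 16.376530102561148
```

View pics/s4.png

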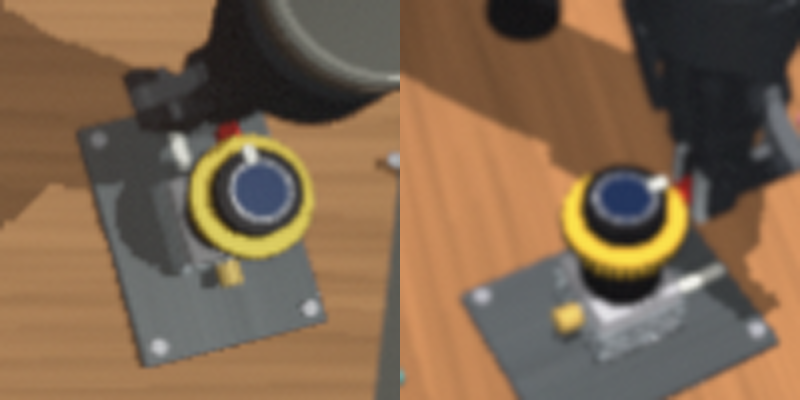

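The lug (top zoom 228,130) is nearly in line with the collar mark, about 2.5° short. I'll finish the turn, then open.

{"op": "drive_tool", "data": {
  "deltas": [
    {"linear": [-0.002, 0.1, 0], "delta_rot": [0, 0, 0.007], "jaw": -1},
    {"linear": [0, 0, 0], "delta_rot": [0, 0, 0], "jaw": -1},
    {"linear": [0, 0, 0], "delta_rot": [0, 0, 0], "jaw": -1}
  ]
}}

```text
clock: 8.5
ee_pos: [545.4, -216.2, 70.7]
tcp_rot: [0.992, 0.125, 0.0, -0.0]
wrist_force: [-0.6, 1.2, 5.0]
gripper_width: 0.092
```

{"op": "drive_tool", "data": {
  "deltas": [
    {"linear": [0, 0, 0], "delta_rot": [0, 0, 0], "jaw": 0},
    {"linear": [0, 0, 0], "delta_rot": [0, 0, 0], "jaw": 0},
    {"linear": [0, 0, 0], "delta_rot": [0, 0, 0], "jaw": 0},
    {"linear": [0, 0, 0], "delta_rot": [0, 0, 0], "jaw": 0}
  ]
}}

```text
clock: 8.83
ee_pos: [544.9, -216.0, 70.0]
tcp_rot: [0.992, 0.125, -0.0, -0.0]
wrist_force: [0.5, -0.7, -0.3]
gripper_width: 0.501
```

{"op": "drive_tool", "data": {
  "deltas": [
    {"linear": [0, 0, -0.5], "delta_rot": [0, 0, 0], "jaw": 0},
    {"linear": [0, 0, -1], "delta_rot": [0, 0, 0], "jaw": 0},
    {"linear": [0, 0, -1], "delta_rot": [0, 0, 0], "jaw": 0},
    {"linear": [0, 0, -1], "delta_rot": [0, 0, 0], "jaw": 0},
    {"linear": [1, 0, -1], "delta_rot": [0, 0, 0], "jaw": 0},
    {"linear": [1, 0, -1], "delta_rot": [0, 0, 0], "jaw": 0},
    {"linear": [1, 0, -1], "delta_rot": [0, 0, 0], "jaw": 0},
    {"linear": [1, 0, -1], "delta_rot": [0, 0, 0], "jaw": 0}
  ]
}}

```text
clock: 9.5
ee_pos: [623.3, -196.1, 222.3]
tcp_rot: [0.992, 0.124, 0.0, 0.0]
wrist_force: [0.1, 0.1, 0.5]
gripper_width: 0.501
```

{"op": "drive_tool", "data": {
  "deltas": [
    {"linear": [1, 0, 0], "delta_rot": [0, 0, 0], "jaw": 0},
    {"linear": [1, 0, 0], "delta_rot": [0, 0, 0], "jaw": 0},
    {"linear": [1, 0, 0], "delta_rot": [0, 0, 0], "jaw": 0},
    {"linear": [0, 0, 0], "delta_rot": [0, 0, 0], "jaw": 0}
  ]
}}

```text
clock: 9.83
ee_pos: [684.3, -178.5, 220.6]
tcp_rot: [0.992, 0.127, 0.001, -0.0]
wrist_force: [0.5, 1.1, -1.2]
gripper_width: 0.501
```

```bash
sed -i 's/(n+"0.npz")/(n+"5.npz")/' fit.py
python3 - <<'E'
from h import *
out=[]
for n,(u0,v0,w,h) in dict(top=(380,150,100,100),side=(290,210,100,100)).items():
    im,d=robot.get_image(n);np.savez(f"{n}5.npz",im=im,d=d);cv2.imwrite(f"pics/{n}5.png",im)
    out.append(cv2.resize(im[v0:v0+h,u0:u0+w],None,fx=4,fy=4,interpolation=cv2.INTER_CUBIC))
cv2.imwrite("pics/s5.png",np.hstack(out))
E
python3 fit.py
```

```text
top ring [ 501.4 -227.7] 5.6 194
 plate line 13 0.38660684 dir from c 0.2708837167879622 536.0418 -218.05954
 collar [ 490.68431847 -219.79189718  103.04823712] 2.509788221788859fit.py:34: RuntimeWarning: Mean of empty slice.
  R=o["red"].mean(0);print(" lug",R.round(1),np.arctan2(*(R[:2]-c)[::-1]),np.hypot(*(R[:2]-c)),len(o["red"]))
  ret = ret.dtype.type(ret / rcount)
Traceback (most recent call last):
  File "fit.py", line 34, in <module>
    R=o["red"].mean(0);print(" lug",R.round(1),np.arctan2(*(R[:2]-c)[::-1]),np.hypot(*(R[:2]-c)),len(o["red"]))
                                                            ~^^^^
IndexError: invalid index to scalar variable.
```

View pics/s5.png

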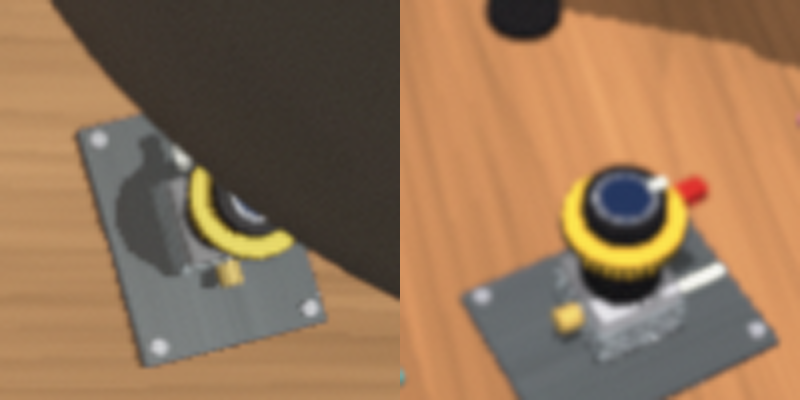

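View pics/top5.png

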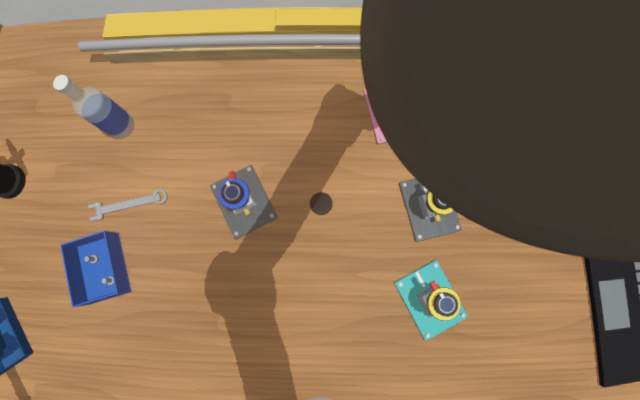

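The arm blocks the top view, so I'll move it aside to verify.

{"op": "drive_tool", "data": {
  "deltas": [
    {"linear": [0, -0.7, 0], "delta_rot": [0, 0, 0], "jaw": 0},
    {"linear": [0, -1, 0], "delta_rot": [0, 0, 0], "jaw": 0},
    {"linear": [0, -1, 0], "delta_rot": [0, 0, 0], "jaw": 0},
    {"linear": [0, -1, 0], "delta_rot": [0, 0, 0], "jaw": 0},
    {"linear": [0, -1, 0], "delta_rot": [0, 0, 0], "jaw": 0},
    {"linear": [0, -1, 0], "delta_rot": [0, 0, 0], "jaw": 0},
    {"linear": [0, -1, 0], "delta_rot": [0, 0, 0], "jaw": 0},
    {"linear": [0, -1, 0], "delta_rot": [0, 0, 0], "jaw": 0}
  ]
}}

```text
clock: 10.6
ee_pos: [641.0, -31.2, 220.7]
tcp_rot: [0.992, 0.124, -0.0, -0.0]
wrist_force: [-0.1, -0.5, 0.8]
gripper_width: 0.497
```

{"op": "drive_tool", "data": {
  "deltas": [
    {"linear": [0, -1, 0], "delta_rot": [0, 0, 0], "jaw": 0},
    {"linear": [0, -1, 0], "delta_rot": [0, 0, 0], "jaw": 0},
    {"linear": [0, -1, 0], "delta_rot": [0, 0, 0], "jaw": 0},
    {"linear": [0, -1, 0], "delta_rot": [0, 0, 0], "jaw": 0},
    {"linear": [0, -1, 0], "delta_rot": [0, 0, 0], "jaw": 0},
    {"linear": [0, -1, 0], "delta_rot": [0, 0, 0], "jaw": 0},
    {"linear": [0, -0.5, 0], "delta_rot": [0, 0, 0], "jaw": 0},
    {"linear": [0, 0, 0], "delta_rot": [0, 0, 0], "jaw": 0}
  ]
}}

```text
clock: 11.27
ee_pos: [608.9, 97.2, 220.4]
tcp_rot: [0.992, 0.127, -0.0, -0.001]
wrist_force: [-0.3, 0.1, 0.2]
gripper_width: 0.498
```

```bash
python3 - <<'E'
from h import *
out=[]
for n,(u0,v0,w,h) in dict(top=(380,150,100,100),side=(290,210,100,100)).items():
    im,d=robot.get_image(n);np.savez(f"{n}5.npz",im=im,d=d);cv2.imwrite(f"pics/{n}6.png",im)
    out.append(cv2.resize(im[v0:v0+h,u0:u0+w],None,fx=4,fy=4,interpolation=cv2.INTER_CUBIC))
cv2.imwrite("pics/s6.png",np.hstack(out))
E
python3 fit.py
```

```text
top ring [ 501.3 -227.8] 6.0 329
 plate line 56 0.23761363 dir from c 0.24811923940209943 546.7023 -216.26544
 collar [ 505.14981451 -222.10397603  102.73571182] 0.9787968879828853
 lug [ 536.  -217.9   89.8] 0.2780887496630949 36.034021816745074 36
side ring [ 500.2 -225.5] 17.9 255
 plate line 53 0.25990003 dir from c 0.23591778270116356 548.7803 -213.77742
 collar [ 516.39281511 -221.55367188  101.01043589] 0.23647159752724403
 lug [ 536.7 -218.7   87.8] 0.18204862301332733 37.13548621406882 32
```

View pics/s6.png

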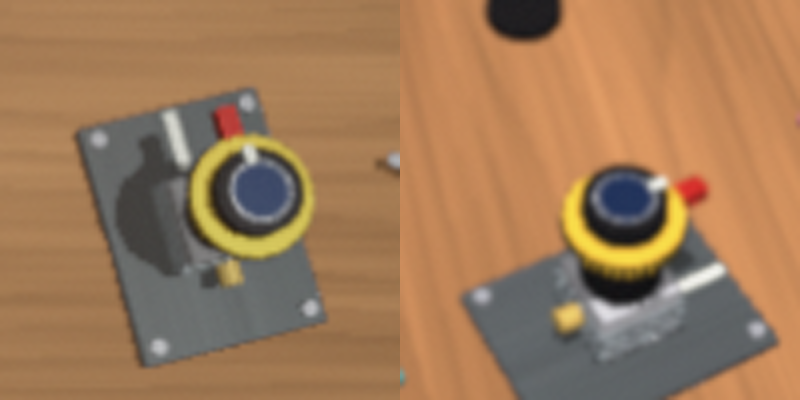

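Run:
```python
from bench import robot
import numpy as np
print(robot.read_state()["wrist_force"],np.abs(robot.read_state()["dq"]).max())
print(robot.hand_in())
```

```text
[0.18178135 0.35338255 0.29494419] 0.02521249115006734
the job is handed in; nothing more can be done
None
```

I turned the yellow ring about 0.82 rad clockwise, so its red lug now lines up with the white mark, and handed the job in at about 11.4 s. I did this by gripping the lug from above and swinging it around the lens axis. Then I opened the jaws, lifted clear and moved the arm aside.

**Alignment:** after release, the lug points at 0.26 rad (top camera) and 0.235 rad (side camera) from the fitted lens axis. The tool's yaw when it let go gave 0.25 rad. The white mark is at about 0.248 rad (individual estimates 0.236–0.260), so any remaining error is probably within 0.02 rad.

**Disagreement between cameras:** when each camera used its own fitted lens axis, the lug readings were further apart, at 0.278 and 0.182 rad. I put this down to the roughly 2 mm calibration error and used the combined axis.

**Collars and other cameras:**
- **Collars:** nothing suggested contact with them. The highest wrist force reading was about 5 N, and the pads stayed outside the ring's edge.
- **Blue, pink and turquoise cameras:** I never went near their rings. The blue lug looked unchanged in the top picture after release; I didn't measure its angle.

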